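# Unstack the picnic things into their fitted inserts

## Robot

A 6-joint arm with a two-finger parallel gripper is mounted at the origin on a cart in front of the work surface, level with it; the furniture and walls round the work are solid. World frame = base frame: x ahead of the robot, y to its left, z up, the work surface at z = 0. Lengths are in m, angles in rad, forces in N, time in s.
With the tool pointing down it reaches from about 0.425 to 0.95 m from the base axis. Payload 3.5 kg.
Tool frame: the origin (TCP) lies midway between the tips of the shut fingers; the grasp point (between the pads) lies 19 mm behind it; z points along the fingers, y is the line along which they close (so a half turn about z gives the same grasp; the last joint's range is limited). The gripper opens to 85 mm and grips with 20 to 120 N. Pads are 22 mm wide; open, the fingers measure 114 mm over their backs; the gripper's body (76 mm by 85 mm) begins 54 mm behind the grasp point. The pads swing forward as they close: fully open they stand 13 mm farther back than shut.
Start: joints at [-1.422, 0.286, 1.577, -0, 1.279, -0.15], TCP at [0.199, -0.645, 0.231] pointing down, gripper open.
Joint ranges: [-2.77, 2.77], [-0.9, 2.22], [0.21, 2.48], [-1.53, 4.67], [0.24, 2.81], [-2.84, 2.84]. Speed limits (rad/s): [2.79, 2.79, 3.14, 3.14, 3.14, 3.14].

## Interface

Orientations are given as a unit quaternion [x, y, z, w].
In Python, from plant import ctrl gives the robot as it stands.
- The arm moves only by the tool send_rows, never from a script. Its argument "series" is a list that holds one entry, the list of rows, each a list of 7 numbers: the shift along the tool's x, y, z in cm, then the turn, a rotation vector about the tool's x, y, z in rad, then the opening, from -1 (shut) to 1 (fully open). In form: [[[x, y, z, rx, ry, rz, jaw], ...]]. A call has 1 to 10 rows; each row shifts and turns the commanded pose from where the row before left it, along the tool's axes as they then stand; what a row does not reach is not made up. A row lasts 1/8 s, in which the tool goes at most 62.5 mm and 10.7 degrees, less where a joint would pass 70% of its speed; a pose out of reach is approached as far as the arm can. A call is refused whole if a number of a shift passes 6.25 or a number of a turn 0.188, either way. A call with a gripper value outside its range is refused whole. The fingers move at their own pace and stop on an object; "force" is the grip in N (left out, the last holds). Time passes only in rows, so rows that do not move let the fingers close. It gives the time, the measured TCP pose, the force, the opening and the grip force at its end, in the units of the state.
- ctrl.get_state(): the state, without advancing time (a new reading comes with each control period).
- ctrl.read_camera(name): name is "side" or "top" or "wrist"; returns a dict with "img" (420x560x3 uint8, red, green, blue), "fx", "fy", "cx", "cy" (pixels), "R" (3x3) and "t" (3): a world point X has camera coordinates R X + t; the wrist camera has in their place "hand_eye" (4x4, takes a point from camera to tool coordinates, whose origin is the TCP and whose axes are the flange's). Camera axes: x right, y down, z forward; pixel columns grow to the right and rows downward; lengths in m; the calibration is good to about 2 mm. A picture is of the moment at which its call begins: read the wrist's pose just before it. There is no depth.
- ctrl.sign_off(): hands the job in; it is judged then, once.
The state is a dict: "time": time; "qpos": joint angles; "dq": joint speeds; "joint_efforts": joint torques, N m; "eef_pos": TCP position; "tcp_rot": TCP orientation; "contact_force": force on the tool from outside, world axes, zero at the start; "wrist_torque": the same for the moment, N m; "opening": opening from 0.0 (shut) to 1.0 (fully open); "finger_force": force on a finger pad.
Only numpy, scipy, OpenCV 4.12 (cv2) and the standard library are available. Lean on these libraries where they do the work, as an engineer would, in place of code of your own. Each camera call takes 0.05 s, during which the arm holds its last target. There are 200 camera calls.

## Task

The picnic things were left in a heap on the worktop: a tea light on a matchbox on a small tin, with a bottle opener lying to one side. Take the stack apart and put each thing, right side up, flat on the floor of the pocket cut for it in the four dark wooden inserts: tin in the large round one, matchbox in the oblong one, tea light in the small round one, bottle opener in the one with its outline. Leave the kitchen timer and the espresso cup standing where they are.

Things in the scene. Friction and masses are not known exactly. Their poses are not given: they have to be found in the camera images.
- small_tin: Food tin with a blue wrapper, upright cylinder 57 mm in diameter, 72 mm high, about 0.2 kg, base of the stack. Origin at the centre of its underside, z up.
- matchbox: Closed matchbox, dark top and brown sides, 36 mm (its x) x 56 mm (its y) x 16 mm high; at the start it lies flat on the tin. Origin at the centre of its underside, z up.
- tea_light: Tea light in a pale cup, a disc 38 mm in diameter and 15 mm high; at the start it stands on the matchbox, on top of the stack. Origin at the centre of its underside, z up. May be gripped across its diameter.
- bottle_opener: Bottle opener lying flat, 128 mm long. Origin on its underside at mid-length; x runs towards the ring, z up. Wooden handle 16 mm wide and high from x = -64 to +26 mm, steel ring 38 mm across and 6 mm high centred at x = +45 mm. Grip it across the handle near x = -10 mm.
- insert_tin: Fixed dark wooden block with a cork-lined pocket, 84 x 84 mm, 11 mm high; pocket 6 mm deep in its middle; origin under its centre, z up; pocket floor 5 mm above the origin. Round, 69 mm in diameter (the large round one), for the tin.
- insert_matchbox: Fixed dark wooden block with a cork-lined pocket, 84 x 84 mm, 11 mm high; pocket 6 mm deep in its middle; origin under its centre, z up; pocket floor 5 mm above the origin. Oblong, 48 mm along its x and 68 mm along its y, for the matchbox (its width along the insert's x; either way round).
- insert_tealight: Fixed dark wooden block with a cork-lined pocket, 84 x 84 mm, 11 mm high; pocket 6 mm deep in its middle; origin under its centre, z up; pocket floor 5 mm above the origin. Round, 50 mm in diameter (the small round one), for the tea light.
- insert_opener: Fixed dark wooden block 150 (x) x 64 (y) x 11 mm high with a cork-lined pocket, 6 mm deep, in the opener's outline; origin under its centre, pocket floor 5 mm above. Wide part for the ring (48 mm square, corners bevelled) centred at x = +45 mm, 26 mm wide handle channel to x = -69 mm. The opener fits only with its ring in the wide part; its origin and x axis then match the insert's.
- kitchen_timer: White wind-up kitchen timer, 60 mm in diameter, 49 mm high, loose; to be left alone. Origin at the centre of its underside.
- espresso_cup: White spotted espresso cup with a handle, 63 mm (x) x 92 mm (y, handle towards -y), 55 mm high, loose; to be left alone. Origin on its underside, at the middle of its outline. (A wall cabinet hangs 0.44 m above the worktop, beyond the work area, from about x = 0.57 m: keep the arm low and near.)
Mind the look-alikes: they are no part of the job. What is shaped like the small_tin but orange or turquoise is not meant.

How it is judged:
At the end, for the whole second after the job is handed in: Each of the four lies at rest on the floor of its own pocket: origins within 12 mm seen from above, under 7.5 mm above the insert's underside, right side up within 0.08 rad (opener flat within 0.04). Timer and cup upright, within 30 mm of where they were (horizontal distance between small_tin and insert_tin below 0.012 m and z of small_tin in the frame of insert_tin below 0.0075 m and angle between each of small_tin, matchbox, tea_light's own z axis and vertical below 0.08 rad and linear speed of each of small_tin, matchbox, tea_light, bottle_opener below 0.02 m/s and angular speed of each of small_tin, matchbox, tea_light, bottle_opener below 0.2 rad/s and horizontal distance between matchbox and insert_matchbox below 0.012 m and z of matchbox in the frame of insert_matchbox below 0.0075 m and horizontal distance between tea_light and insert_tealight below 0.012 m and z of tea_light in the frame of insert_tealight below 0.0075 m and horizontal distance between bottle_opener and insert_opener below 0.012 m and z of bottle_opener in the frame of insert_opener below 0.0075 m and angle between bottle_opener's own z axis and vertical below 0.04 rad and distance of each of kitchen_timer, espresso_cup from where it was at the start of the episode below 0.03 m and angle between each of kitchen_timer, espresso_cup's own z axis and vertical below 0.2 rad); the robot touches nothing.
It fails at once if the kitchen timer or the espresso cup is knocked over or shoved 30 mm or more away (angle between any of kitchen_timer, espresso_cup's own z axis and vertical above 0.5 rad or distance of any of kitchen_timer, espresso_cup from where it was at the start of the episode above 0.03 m).
It also fails if it takes over 99 s, if anything falls off the work surface, if the arm or the gripper's body presses on something with over 40 N, if the wrist force passes 120 N, or if a joint passes its speed limit or range.

## Working session

There is one attempt and no reset: what is moved stays moved. The work goes in short steps, Python scripts to look and compute and a tool call to move; the robot and the scene stay as the last step left them, time stands still between calls to the robot, and variables do not carry over. Pictures are saved under pics/ and viewed, at most 14 in all, crops included, and the job is handed in when it is done.

Besides the shell and the picture viewer there is one more tool, called after "Call:" as name(argument=value, ...) on one line, values as JSON. send_rows: Moves the arm, as the interface text tells. Its arguments: {"type":"object","properties":{"series":{"type":"array"},"force":{"type":"number"}},"required":["series"]}

```bash
ls; mkdir -p pics; python3 - <<'E'
from plant import ctrl
import cv2,pickle
s=ctrl.get_state();print(s)
d={}
for n in("top","side","wrist"):
    c=ctrl.read_camera(n);d[n]=c
    cv2.imwrite(f"pics/{n}0.png",c["img"][:,:,::-1]);print(n,{k:v for k,v in c.items() if k!="img"})
d["s"]=s;pickle.dump(d,open("d0.pkl","wb"))
E
```

```text
pics
{'time': 0.0, 'qpos': array([-1.42198157e+00,  2.87196865e-01,  1.57816044e+00, -1.29598480e-05,
        1.27859279e+00, -1.49989002e-01]), 'dq': array([-0.00057169,  0.00116721,  0.00030585, -0.00039225, -0.00038972,
       -0.00125793]), 'joint_efforts': array([ 8.42873214e-04, -4.05981946e+01, -2.92624158e+01, -1.05967965e-04,
        5.72849429e-03, -1.33221383e-05]), 'eef_pos': array([ 0.19863969, -0.6444314 ,  0.22993534]), 'tcp_rot': array([ 9.88859318e-01,  1.48848449e-01, -5.51098934e-06, -1.17872050e-03]), 'contact_force': array([-0.68739716, -0.0166151 , -0.03738187]), 'wrist_torque': array([ 0.02899552,  0.03085315, -0.0229319 ]), 'finger_force': 0.0, 'opening': 1.0008264034193586}
top {'fx': 430.49181219392335, 'fy': 430.49181219392335, 'cx': 275.819959691944, 'cy': 203.60921365049322, 'R': array([[ 0.00506746, -0.9999237 ,  0.01126574],
       [-0.98320908, -0.00703718, -0.18234686],
       [ 0.18241222, -0.01015254, -0.98316972]]), 't': array([-0.02228582,  0.48953701,  1.03517066])}
side {'fx': 429.03101080241714, 'fy': 429.03101080241714, 'cx': 280.4663261138809, 'cy': 212.2284814486825, 'R': array([[-0.99359865, -0.1125262 ,  0.00997857],
       [-0.07309558,  0.57304504, -0.81625757],
       [ 0.0861322 , -0.81176181, -0.57760195]]), 't': array([0.47036781, 0.11571099, 1.01517726])}
wrist {'fx': 312.9009968236223, 'fy': 312.9009968236223, 'cx': 274.50067011395004, 'cy': 210.9393352344357, 'hand_eye': array([[-6.84306746e-04, -9.44891242e-01, -3.27383678e-01,
         8.32185251e-02],
       [ 9.99998708e-01, -1.70505471e-04, -1.59811491e-03,
        -1.10838808e-03],
       [ 1.45422407e-03, -3.27384349e-01,  9.44890138e-01,
        -1.42720004e-01],
       [ 0.00000000e+00,  0.00000000e+00,  0.00000000e+00,
         1.00000000e+00]])}
```

View pics/top0.png

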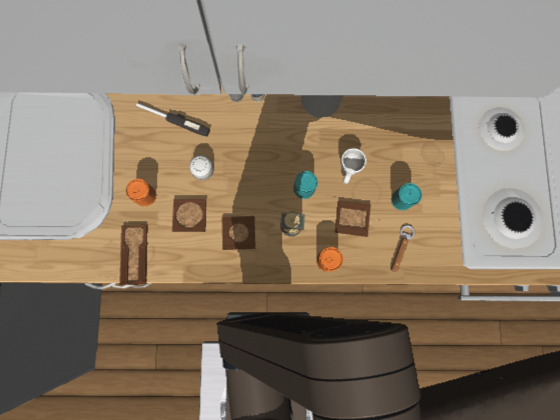

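View pics/side0.png

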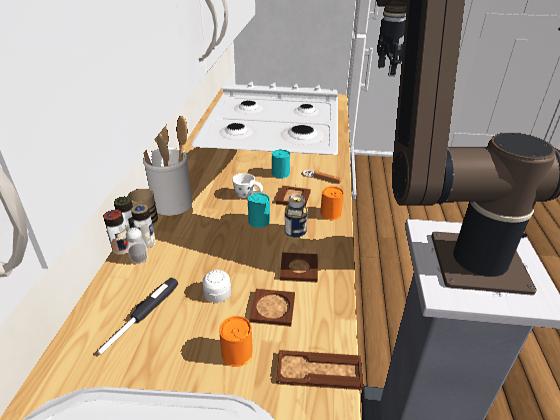

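The top view shows the stack at (292,222), the opener at (404,247) with its ring up at (407,232), and the inserts: tin (189,214), tea light (239,232), matchbox (352,217), opener (134,253). The timer is at (201,167) and the cup at (352,163). The four plain orange and turquoise cans are decoys. The side view confirms this.

```bash
cat > h.py <<'E'
import numpy as np,cv2,pickle
from scipy.spatial.transform import Rotation as Ro
def ray(c,u,v,s=None):
    d=np.array([(u-c["cx"])/c["fx"],(v-c["cy"])/c["fy"],1.])
    if "R" in c: return -c["R"].T@c["t"], c["R"].T@d
    T=c["hand_eye"];R=Ro.from_quat(s["tcp_rot"]).as_matrix()
    return s["eef_pos"]+R@T[:3,3], R@T[:3,:3]@d
def plane(c,u,v,z,s=None):
    o,d=ray(c,u,v,s); return o+d*(z-o[2])/d[2]
def proj(c,X,s=None):
    if "R" in c: p=c["R"]@np.asarray(X)+c["t"]
    else:
        R=Ro.from_quat(s["tcp_rot"]).as_matrix();T=c["hand_eye"]
        p=T[:3,:3].T@(R.T@(np.asarray(X)-s["eef_pos"])-T[:3,3])
    return np.array([c["fx"]*p[0]/p[2]+c["cx"],c["fy"]*p[1]/p[2]+c["cy"]])
def rectify(c,ctr,z,half=.06,s=None,n=400):
    "metric picture of plane z: up=+x, left=+y, n px over 2*half"
    W=[(ctr[0]+a*half,ctr[1]+b*half,z) for a,b in((1,1),(1,-1),(-1,-1),(-1,1))]
    H=cv2.getPerspectiveTransform(np.float32([proj(c,w,s) for w in W]),np.float32([(0,0),(n,0),(n,n),(0,n)]))
    return cv2.warpPerspective(c["img"],H,(n,n))[:,:,::-1].copy()
def topolish(s,target,yaw=None):
    "shift in tool axes (cm) to target TCP; yaw turn about tool z (rad) so tool y is along world yaw (mod pi)"
    R=Ro.from_quat(s["tcp_rot"]).as_matrix()
    d=R.T@(np.asarray(target)-s["eef_pos"])*100
    out=[d.round(2)]
    if yaw is not None:
        cur=np.arctan2(R[1,1],R[0,1]); out.append(round(-((yaw-cur+np.pi/2)%np.pi-np.pi/2),3))
    # tilt fix: rotvec in tool axes bringing tool z to -z
    z=R.T@np.array([0,0,-1.]); out.append(np.cross([0,0,1],z).round(4)); return out
E
python3 - <<'E'
from h import *
d=pickle.load(open("d0.pkl","rb"));c=d["top"];img=c["img"]
hsv=cv2.cvtColor(img,cv2.COLOR_RGB2HSV)
for n,p in dict(stack=(292,222),ins_tin=(189,214),ins_tl=(239,232),ins_mb=(352,217),ins_op=(134,253),op=(404,247),ring=(407,232),cup=(352,163),timer=(201,167),o1=(138,190),t1=(306,184),t2=(407,196),o2=(330,259)).items():
    z={'stack':.1}.get(n,.011); w=plane(c,*p,z);print(n,w.round(3),'r',round(float(np.hypot(*w[:2])),3))
# dark insert contours
g=img.max(2)
m=cv2.inRange(hsv,(0,60,20),(18,255,95))
m[:120]=0;m[290:]=0
for k in cv2.findContours(m,cv2.RETR_EXTERNAL,cv2.CHAIN_APPROX_NONE)[0]:
    if cv2.contourArea(k)>150:
        P=np.float32([plane(c,*q[0],.011)[:2] for q in k]); r=cv2.minAreaRect(P*1000);print(r)
def mos(z,ps,h): return np.hstack([rectify(c,plane(c,*p,zz),zz,h,n=266) for p,zz in ps])
cv2.imwrite("pics/m1.png",np.vstack([mos(0,[((189,214),.011),((239,232),.011),((352,217),.011)],.07),mos(0,[((134,253),.011),((404,247),.011),((292,222),.1)],.09)]))
E
```

```text
stack [ 0.436 -0.057  0.1  ] r 0.439
ins_tin [0.467 0.204 0.011] r 0.51
ins_tl [0.422 0.074 0.011] r 0.428
ins_mb [ 0.462 -0.216  0.011] r 0.51
ins_op [0.367 0.338 0.011] r 0.499
op [ 0.386 -0.347  0.011] r 0.519
ring [ 0.424 -0.357  0.011] r 0.554
cup [ 0.607 -0.22   0.011] r 0.645
timer [0.592 0.177 0.011] r 0.618
o1 [0.529 0.338 0.011] r 0.628
t1 [ 0.549 -0.098  0.011] r 0.557
t2 [ 0.519 -0.362  0.011] r 0.632
o2 [ 0.354 -0.158  0.011] r 0.388
((317.2123107910156, 5.5381927490234375), (47.13520812988281, 123.39328002929688), 0.29101428389549255)
((366.25494384765625, 337.44976806640625), (153.4966278076172, 66.5623550415039), 0.2895559072494507)
((421.04718017578125, 73.0815658569336), (87.57923126220703, 83.69764709472656), 1.5704752206802368)
((462.5496520996094, -215.54986572265625), (82.50454711914062, 90.78837585449219), 82.23282623291016)
((463.81640625, 203.2692108154297), (83.35575866699219, 81.75968933105469), 2.005695104598999)
((631.9746704101562, -28.21509552001953), (174.11367797851562, 49.82884979248047), 88.27904510498047)
((665.9047241210938, -214.9219970703125), (36.22536849975586, 56.312530517578125), 0.5197113156318665)
((690.9193115234375, -407.982666015625), (166.2694549560547, 24.316946029663086), 88.17317962646484)
```

View pics/m1.png

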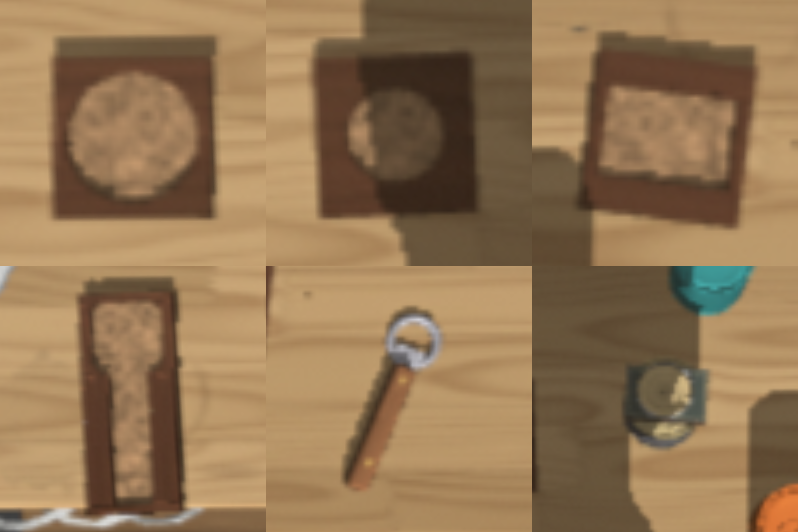

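The rectified mosaic shows that all inserts are nearly axis-aligned, with the matchbox one turned a few degrees. The matchbox lies with its long side along y. The opener's ring points to +x, tilted.

```bash
python3 - <<'E'
from h import *
d=pickle.load(open("d0.pkl","rb"));c=d["top"]
def W(px,ctr,h,n): return np.array([ctr[0]+h-px[1]*2*h/n, ctr[1]+h-px[0]*2*h/n])
n=400
for nm,p,z,h in (("tin",(189,214),.011,.06),("tl",(239,232),.011,.06),("mb",(352,217),.011,.06),("op",(134,253),.011,.09),("opener",(404,247),.014,.09)):
    ctr=plane(c,*p,z);im=rectify(c,ctr,z,h,n=n);hsv=cv2.cvtColor(im,cv2.COLOR_BGR2HSV)
    m=cv2.inRange(hsv,(0,125,0),(14,255,140))
    m=cv2.morphologyEx(m,cv2.MORPH_OPEN,np.ones((5,5)))
    K=cv2.findContours(m,cv2.RETR_CCOMP,cv2.CHAIN_APPROX_NONE);ks=K[0]
    for k,hh in zip(ks,K[1][0]):
        if cv2.contourArea(k)>2500:
            r=cv2.minAreaRect(k);M=cv2.moments(k);cc=(M['m10']/M['m00'],M['m01']/M['m00'])
            print(nm,"hole" if hh[3]>=0 else "out",W(r[0],ctr,h,n).round(4),np.round(np.array(r[1])*2*h/n*1000,1),round(r[2],1),"cen",W(cc,ctr,h,n).round(4))
E
```

```text
tin out [0.4654 0.2036] [84.  82.8] 90.0 cen [0.4654 0.2035]
tin hole [0.4655 0.204 ] [70.3 70.4] 26.6 cen [0.4654 0.2038]
tl out [0.4208 0.0764] [83.4 81.4] 87.3 cen [0.4202 0.0765]
tl hole [0.4213 0.0753] [53.  52.9] 36.9 cen [0.4211 0.0757]
mb out [ 0.4602 -0.2181] [84.1 86.2] 6.8 cen [ 0.4601 -0.2178]
mb hole [ 0.4602 -0.2176] [71.2 50. ] 7.7 cen [ 0.4602 -0.2176]
op out [0.3638 0.3397] [149.7  64.3] 88.2 cen [0.364  0.3395]
op hole [0.3645 0.3408] [139.7  51. ] 88.1 cen [0.3739 0.3408]
```

Call:
send_rows(series=[[[0,0,0,0,0,0,1],[4,-3,0,0,0,0,1],[4,-3,0,0,0,0,1]]], force=40)

```text
time: 0.52
eef_pos: [0.2577, -0.5634, 0.231]
tcp_rot: [0.989, 0.148, 0.0, -0.0]
contact_force: [1.6, 0.2, 0.1]
opening: 1.003
finger_force: 0.0
```

Call:
send_rows(series=[[[4.5,-3.9,0,0,0,0,1],[4.5,-3.9,0,0,0,0,1],[4.5,-3.9,0.5,0,0,0,1],[4.5,-3.9,0.5,0,0,0,1],[0,0,0,0,0,0.17,1],[0,0,0,0,0,0.17,1],[0,0,0,0,0,0.17,1],[0,0,0,0,0,0.17,1],[0,0,0,0,0,0,1]]])

```text
time: 1.65
eef_pos: [0.3836, -0.362, 0.2214]
tcp_rot: [0.982, -0.188, 0.0, 0.0]
contact_force: [-0.3, 0.1, -0.1]
opening: 1.005
finger_force: 0.0
```

```bash
cat > snap.py <<'E'
from h import *
from plant import ctrl
def snap(tag):
    s=ctrl.get_state();c=ctrl.read_camera("wrist");cv2.imwrite(f"pics/{tag}.png",c["img"][:,:,::-1])
    pickle.dump((c,s),open(tag+".pkl","wb"));print(s["eef_pos"].round(4),s["tcp_rot"].round(3));return c,s
E
python3 -c "
from snap import *
snap('w1')"
```

```text
[ 0.3836 -0.362   0.2214] [ 0.982 -0.188  0.     0.   ]
```

View pics/w1.png

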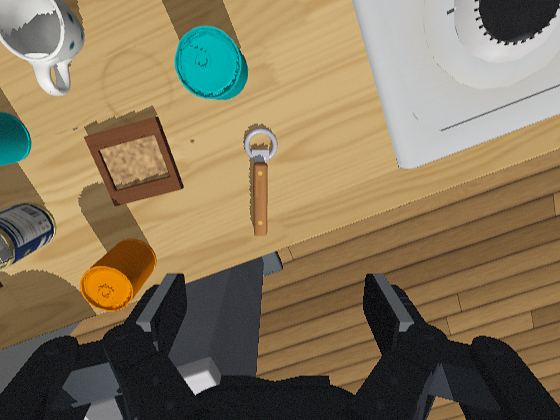

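The wrist view shows the opener's handle from (261,165) to (260,234) and its ring at (261,144). The matchbox insert is at (135,160).

```bash
python3 - <<'E'
from h import *
c,s=pickle.load(open("w1.pkl","rb"));img=c["img"]
hsv=cv2.cvtColor(img,cv2.COLOR_RGB2HSV)
roi=np.zeros(img.shape[:2],np.uint8);roi[155:245,235:285]=255
m=cv2.inRange(hsv,(0,110,60),(14,255,230))&roi
k=max(cv2.findContours(m,0,cv2.CHAIN_APPROX_NONE)[0],key=cv2.contourArea)
P=np.float32([plane(c,*q[0],.016,s)[:2]*1000 for q in k]);r=cv2.minAreaRect(P);print("handle",r)
ring=plane(c,261,144,.006,s);ctr=np.array(r[0])/1000
a=ring[:2]-ctr;yaw=np.arctan2(a[1],a[0]);b=cv2.boxPoints(r);e=b[np.argsort(np.linalg.norm(b-b[0],axis=1))]
v=(e[2]-e[0]);ax=np.arctan2(v[1],v[0]);print("ring",ring,"yaw via ring",yaw,"axis",(ax+np.pi/2)%np.pi-np.pi/2)
g=ctr+.009*np.array([np.cos(yaw),np.sin(yaw)]);print("grasp",g)  # handle centre is x=-19; grip x=-10
print(topolish(s,[*g,.06],yaw-np.pi/2))
roi[:]=0;roi[105:215,80:195]=255
m=cv2.inRange(hsv,(0,110,20),(14,255,140))&roi;m=cv2.morphologyEx(m,cv2.MORPH_OPEN,np.ones((3,3)))
K=cv2.findContours(m,cv2.RETR_CCOMP,cv2.CHAIN_APPROX_NONE)
for k,h in zip(*[K[0],K[1][0]]):
    if cv2.contourArea(k)>300: print(h[3],cv2.minAreaRect(np.float32([plane(c,*q[0],.011,s)[:2]*1000 for q in k])))
E
```

```text
handle ((366.7333068847656, -336.30126953125), (15.699344635009766, 87.70353698730469), 66.92058563232422)
ring [ 0.42498561 -0.3616751   0.006     ] yaw via ring -0.4108019853172304 axis -0.40281177
grasp [ 0.37498451 -0.33989537]
[array([-1.62, -1.74, 16.14]), np.float64(0.032), array([ 0., -0.,  0.])]
-1 ((459.33001708984375, -221.04815673828125), (87.50077056884766, 84.20299530029297), 82.71589660644531)
0 ((459.2717590332031, -220.4011993408203), (69.78047943115234, 50.85945129394531), 82.89429473876953)
```

Call:
send_rows(series=[[[-1.6,-1.74,0,0,0,0.02,0.5],[0,0,5,0,0,0,0],[0,0,5,0,0,0,0],[0,0,5,0,0,0,0],[0,0,4.3,0,0,0,0],[0,0,2.0,0,0,0,0],[0,0,0,0,0,0,0]]])

```text
time: 2.58
eef_pos: [0.3742, -0.3387, 0.0065]
tcp_rot: [0.98, -0.198, -0.002, -0.002]
contact_force: [-0.0, -1.1, 0.7]
opening: 0.502
finger_force: 0.0
```

```bash
python3 -c "
from snap import *
snap('w2')"
```

```text
[ 0.3742 -0.3387  0.0065] [ 0.98  -0.198 -0.002 -0.002]
```

View pics/w2.png

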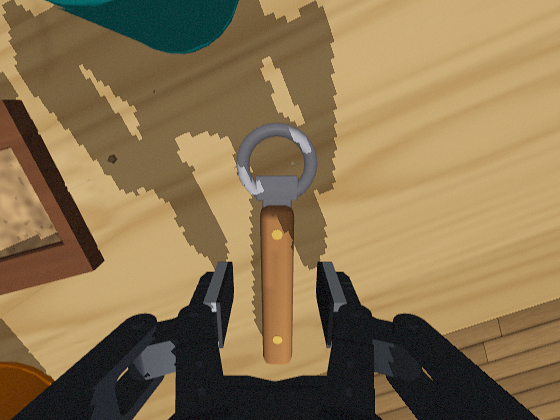

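The handle is centred between the pads at (276,290), and z reads 6.5 mm. I'll close and lift.

Call:
send_rows(series=[[[0,0,-0.1,0,0,0,-1],[0,0,0,0,0,0,-1],[0,0,0,0,0,0,-1],[0,0,0,0,0,0,-1]]])

```text
time: 3.12
eef_pos: [0.3762, -0.3413, 0.0112]
tcp_rot: [0.98, -0.199, 0.001, 0.001]
contact_force: [-0.1, 0.6, 5.8]
opening: 0.17
finger_force: 40.2
```

Call:
send_rows(series=[[[0,0,-2,0,0,0,-1],[0,0,-5,0,0,0,-1],[0,0,-5,0,0,0,-1],[0,0,-5,0,0,0,-1],[0,0,0,0,0,0,-1]]])

```text
time: 3.75
eef_pos: [0.3772, -0.3424, 0.1849]
tcp_rot: [0.98, -0.199, 0.004, 0.004]
contact_force: [-0.1, 0.8, -0.9]
opening: 0.168
finger_force: 39.4
```

Call:
send_rows(series=[[[0,0,-1,0,0,-0.144,-1],[0,0,0,0,0,-0.144,-1],[0,0,0,0,0,-0.142,-1],[4,-5,0,0,0,0,-1],[4,-5,0,0,0,0,-1],[3,-5,0,0,0,0,-1],[1,-5,0,0,0,0,-1],[0,-5,0,0,0,0,-1],[0,-5,0,0,0,0,-1],[0,-5,0,0,0,0,-1]]])

```text
time: 5.0
eef_pos: [0.4821, 0.0127, 0.1877]
tcp_rot: [1.0, 0.014, -0.001, -0.0]
contact_force: [1.0, -0.3, 0.3]
opening: 0.168
finger_force: 39.4
```

Call:
send_rows(series=[[[0,-5,0,0,0,0,-1],[0,-5,0,0,0,0,-1],[0,-5,0,0,0,0,-1],[0,-5,0,0,0,0,-1],[-1,-5,0,0,0,0,-1],[-3,-4,0,0,0,0,-1],[-3,-4,0,0,0,0,-1],[-4,0,0,0,0,0,-1],[0,0,0,0,0,0,-1],[0,0,0,0,0,0,-1]]])

```text
time: 6.25
eef_pos: [0.3638, 0.3373, 0.1886]
tcp_rot: [1.0, 0.014, -0.0, 0.0]
contact_force: [0.5, -1.0, -0.4]
opening: 0.166
finger_force: 39.5
```

```bash
python3 -c "
from snap import *
snap('w3')"
```

```text
[0.3638 0.3373 0.1886] [ 1.     0.014 -0.     0.   ]
```

View pics/w3.png

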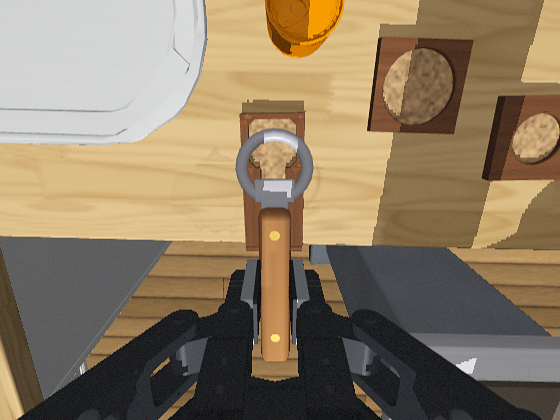

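```bash
python3 - <<'E'
from h import *
c,s=pickle.load(open("w3.pkl","rb"));img=c["img"]
hsv=cv2.cvtColor(img,cv2.COLOR_RGB2HSV)
R=Ro.from_quat(s["tcp_rot"]).as_matrix()
for n,(u,v),dz in (("ring",(274,163),-.004),("front handle",(275,207),.007),("back",(276,360),.007)):
    print(n,(R.T@(plane(c,u,v,s["eef_pos"][2]+dz,s)-s["eef_pos"])*1000).round(1))
print("front corners",[plane(c,*p,.011,s).round(4) for p in((240,113),(305,112))])
m=cv2.inRange(hsv,(0,110,20),(14,255,150));
roi=np.zeros_like(m);roi[108:245,236:310]=255;roi[30:200,360:560]=255;m&=roi;cv2.imwrite("pics/m3.png",m)
for y in (120,130,200,235): 
    x=np.where(m[y,236:310])[0]+236; print(y,x.min(),x.max(),[plane(c,q,y,.011,s)[:2].round(4) for q in(x.min(),x.max()+1)])
m=cv2.morphologyEx(m,cv2.MORPH_OPEN,np.ones((3,3)))
K=cv2.findContours(m,cv2.RETR_CCOMP,cv2.CHAIN_APPROX_NONE)
for k,h in zip(*[K[0],K[1][0]]):
    if cv2.contourArea(k)>300: print(h[3],cv2.minAreaRect(np.float32([plane(c,*q[0],.011,s)[:2]*1000 for q in k])))
E
```

```text
ring [56.  -1.2  4. ]
front handle [37.8 -0.8 -7. ]
back [-50.9  -0.2  -7. ]
front corners [array([0.4359, 0.3742, 0.011 ]), array([0.4386, 0.3108, 0.011 ])]
120 240 304 [array([0.4293, 0.3743]), array([0.4311, 0.3103])]
130 240 303 [array([0.4198, 0.3743]), array([0.4216, 0.3107])]
200 244 302 [array([0.347 , 0.3706]), array([0.3488, 0.3075])]
235 245 302 [array([0.3063, 0.3697]), array([0.3081, 0.3051])]
-1 ((324.6862487792969, 316.45458984375), (56.27674865722656, 18.496002197265625), 3.2690491676330566)
-1 ((324.8297424316406, 357.9966125488281), (58.44719314575195, 24.96377944946289), 1.634535312652588)
-1 ((423.756103515625, 342.625), (27.86190414428711, 63.41083526611328), 3.3891355991363525)
-1 ((419.0196533203125, 81.49555206298828), (83.85294342041016, 75.81591796875), 3.3423900604248047)
-1 ((464.16412353515625, 204.93585205078125), (86.56275177001953, 83.36854553222656), 89.85074615478516)
35 ((463.88037109375, 203.86007690429688), (70.20149993896484, 69.51409912109375), 82.72760772705078)
```

Call:
send_rows(series=[[[-1.25,-0.16,0,0,0,-0.008,-1],[0,0,5,0,0,0,-1],[0,0,5,0,0,0,-1],[0,0,5,0,0,0,-1],[0,0,1.2,0,0,0,-1],[0,0,0,0,0,0,-1],[0,0,0,0,0,0,-1]]])

```text
time: 7.18
eef_pos: [0.3531, 0.3399, 0.0296]
tcp_rot: [1.0, 0.018, 0.002, -0.001]
contact_force: [0.3, 0.7, 0.5]
opening: 0.168
finger_force: 39.5
```

```bash
python3 -c "
from snap import *
snap('w4')"
```

```text
[0.3531 0.3399 0.0296] [ 1.     0.018  0.002 -0.001]
```

View pics/w4.png

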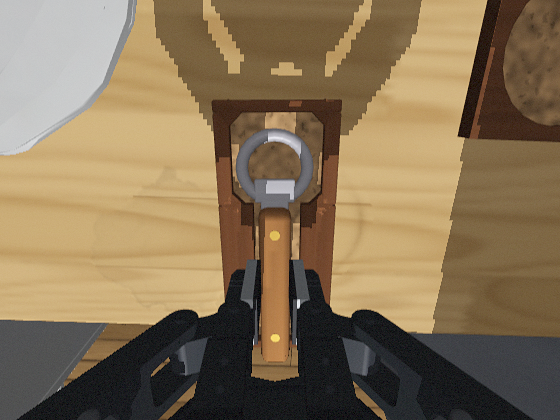

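The opener hangs over the pocket, with its ring at (274,163). The wide part spans columns 230–323, and its far edge is at row 112. I'll check the offset numerically.

```bash
python3 - <<'E'
from h import *
c,s=pickle.load(open("w4.pkl","rb"))
z0=s["eef_pos"][2]-.0095
print("ring",[plane(c,u,v,z0+.006,s)[:2].round(4) for u,v in((274,163),(236,165),(313,165),(274,128),)])
for p in((232,112),(322,112),(213,101),(341,100),(230,160),(324,160)): print(p,plane(c,*p,.011,s)[:2].round(4))
E
```

```text
ring [array([0.409 , 0.3432]), array([0.4074, 0.3611]), array([0.4088, 0.3248]), array([0.425 , 0.3438])]
(232, 112) [0.4308 0.3648]
(322, 112) [0.4324 0.3204]
(213, 101) [0.4356 0.374 ]
(341, 100) [0.4383 0.3117]
(230, 160) [0.407 0.366]
(324, 160) [0.4088 0.3174]
```

Call:
send_rows(series=[[[0,0.1,0.8,0,0,0,-1],[0,0,0.3,0,0,0,-1],[0,0,0,0,0,0,-1],[0,0,0,0,0,0,-1]]])

```text
time: 7.72
eef_pos: [0.3513, 0.3378, 0.0163]
tcp_rot: [1.0, 0.018, 0.0, -0.0]
contact_force: [-0.3, -0.5, -1.1]
opening: 0.162
finger_force: 39.5
```

Call:
send_rows(series=[[[0,0,0.15,0,0,0,-1],[0,0,0,0,0,0,-1]]])

```text
time: 7.98
eef_pos: [0.3514, 0.3379, 0.0162]
tcp_rot: [1.0, 0.019, -0.001, 0.0]
contact_force: [-3.0, -2.8, 9.9]
opening: 0.167
finger_force: 40.6
```

Contact (~10 N), so it's on the floor. Releasing.

Call:
send_rows(series=[[[0,0,-0.1,0,0,0,-0.3],[0,0,0,0,0,0,-0.3],[0,0,0,0,0,0,-0.3],[0,0,-2,0,0,0,-0.3],[0,0,-5,0,0,0,0],[0,0,-5,0,0,0,1],[0,0,-5,0,0,0,1],[0,0,0,0,0,0,1]]])

```text
time: 8.98
eef_pos: [0.3539, 0.3395, 0.191]
tcp_rot: [1.0, 0.018, 0.004, -0.003]
contact_force: [-0.4, 0.4, 0.1]
opening: 0.999
finger_force: 0.0
```

```bash
python3 -c "
from snap import *
snap('w5')"
```

```text
[0.3539 0.3395 0.191 ] [ 1.     0.018  0.004 -0.003]
```

View pics/w5.png

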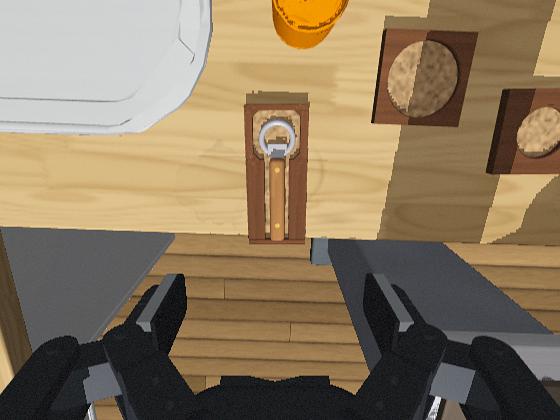

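The opener lies in its pocket: ring (277,138), handle down the channel. Next is the stack.

Call:
send_rows(series=[[[4,4,-2,0,0,0,1],[4,5,-2,0,0,0,1],[4,5,0,0,0,0,1],[2,5,0,0,0,0,1],[0,5,0,0,0,0,1],[0,5,0,0,0,0,1],[-1,5,0,0,0,0,1],[-2,4,0,0,0,0,1],[0,0,0,0,0,-0.175,1],[0,0,0,0,0,-0.175,1]]])

```text
time: 10.28
eef_pos: [0.47, -0.0339, 0.2218]
tcp_rot: [0.981, 0.194, -0.002, -0.001]
contact_force: [-0.3, 0.9, -1.2]
opening: 0.997
finger_force: 0.0
```

Call:
send_rows(series=[[[0,0,0,0,0,-0.175,1],[0,0,0,0,0,-0.175,1],[0,0,0,0,0,-0.175,1],[0,0,0,0,0,-0.175,1],[0,0,0,0,0,-0.175,1],[0,0,0,0,0,-0.175,1],[0,0,0,0,0,-0.14,1],[0,0,0,0,0,0,1]]])

```text
time: 11.28
eef_pos: [0.4703, -0.0331, 0.2221]
tcp_rot: [0.706, 0.709, -0.001, -0.002]
contact_force: [1.0, 0.1, 0.1]
opening: 0.996
finger_force: 0.0
```

```bash
python3 -c "
from snap import *
snap('w6');print(ctrl.get_state()['qpos'])"
```

```text
[ 0.4703 -0.0331  0.2221] [ 0.706  0.709 -0.001 -0.002]
[-2.86066291e-01 -1.65894135e-01  2.06743695e+00  2.33551437e-06
  1.24358302e+00 -2.89541952e-01]
```

View pics/w6.png

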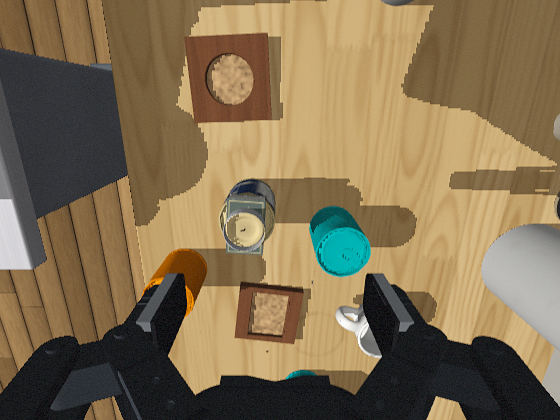

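The stack is seen obliquely: tea light at (243,231), matchbox around it with its left edge at column 229 and right edge at 266. The tea light insert's pocket is at (231,79).

```bash
python3 - <<'E'
from h import *
c,s=pickle.load(open("w6.pkl","rb"));img=c["img"]
hsv=cv2.cvtColor(img,cv2.COLOR_RGB2HSV)
cr=img[170:270,200:300];cv2.imwrite("pics/c6.png",cv2.resize(cr,(600,600),interpolation=cv2.INTER_CUBIC)[:,:,::-1])
m=cv2.inRange(hsv,(0,110,20),(14,255,150));roi=np.zeros_like(m);roi[25:130,180:285]=255;roi[275:350,230:308]=255;m&=roi
m=cv2.morphologyEx(m,cv2.MORPH_OPEN,np.ones((3,3)))
K=cv2.findContours(m,cv2.RETR_CCOMP,cv2.CHAIN_APPROX_NONE)
for k,h in zip(*[K[0],K[1][0]]):
    if cv2.contourArea(k)>300: print(h[3],cv2.minAreaRect(np.float32([plane(c,*q[0],.011,s)[:2]*1000 for q in k])))
print("tl",plane(c,243,230.5,.103,s))
E
```

```text
-1 ((459.352294921875, -216.18258666992188), (88.56414031982422, 83.68828582763672), 82.70822143554688)
0 ((458.6011962890625, -218.10792541503906), (71.08826446533203, 50.326744079589844), 83.25270080566406)
-1 ((419.6153564453125, 75.33486938476562), (84.19029235839844, 83.45967102050781), 2.7568840980529785)
2 ((420.3077087402344, 75.19802856445312), (50.255462646484375, 50.47893142700195), 45.64955139160156)
tl [ 0.43969204 -0.05697164  0.103     ]
```

View pics/c6.png

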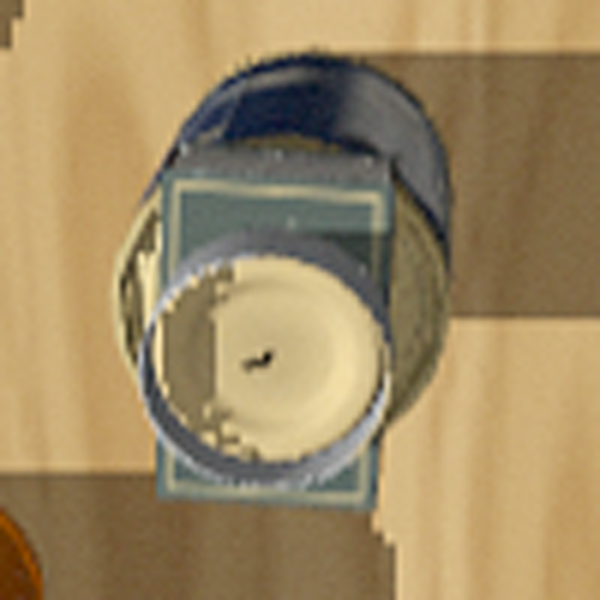

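```bash
python3 - <<'E'
from h import *
c,s=pickle.load(open("w6.pkl","rb"))
t=plane(c,244.2,231.8,.103,s);print("tl",t.round(4),"mb",plane(c,245.4,226.9,.088,s).round(4))
q=[plane(c,200+a/6,170+b/6,.088,s)[:2] for a,b in((165,178),(393,180),(375,512),(157,497))];print(np.round(q,4))
print(topolish(s,[t[0],t[1],.14],0))
E
```

```text
tl [ 0.4407 -0.0582  0.103 ] mb [ 0.4404 -0.0595  0.088 ]
[[ 0.4245 -0.0325]
 [ 0.4597 -0.0326]
 [ 0.4564 -0.0895]
 [ 0.4208 -0.087 ]]
[array([-2.51, -2.93,  8.22]), np.float64(0.004), array([-0.004 , -0.0012,  0.    ])]
```

Call:
send_rows(series=[[[-2.5,-2.95,0,0,0,0,0.3],[0,0,5,0,0,0,0.3],[0,0,4,0,0,0,0.3],[0,0,2.5,0,0,0,0.3],[0,0,1.2,0,0,0,0.3],[0,0,0,0,0,0,0.3],[0,0,0,0,0,0,0.3]]], force=20)

```text
time: 12.2
eef_pos: [0.4429, -0.0589, 0.0986]
tcp_rot: [0.705, 0.709, 0.0, 0.001]
contact_force: [-0.2, 0.4, 0.8]
opening: 0.652
finger_force: 0.0
```

```bash
python3 -c "
from snap import *
c,s=snap('w7')
cv2.imwrite('pics/w7c.png',c['img'][150:400,130:430,::-1])"
```

```text
[ 0.4429 -0.0589  0.0986] [0.705 0.709 0.    0.001]
```

View pics/w7c.png

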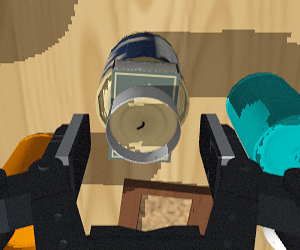

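The tea light is at crop (142,125), centred between the pads. I'll check it along the pads.

```bash
python3 - <<'E'
from h import *
c,s=pickle.load(open("w7.pkl","rb"))
print(plane(c,272,272,.103,s),s["eef_pos"]); R=Ro.from_quat(s["tcp_rot"]).as_matrix()
print("TCP px",proj(c,s["eef_pos"],s),proj(c,s["eef_pos"]-R[:,2]*.003,s))
E
```

```text
[ 0.44010995 -0.05386626  0.103     ] [ 0.44293355 -0.05889447  0.09859822]
TCP px [277.46937536 276.22830827] [277.51383104 279.29913995]
```

Call:
send_rows(series=[[[0,-0.15,0.4,0,0,0,0],[0,0,0,0,0,0,-0.05],[0,0,0,0,0,0,-1],[0,0,0,0,0,0,-1],[0,0,0,0,0,0,-1]]])

```text
time: 12.88
eef_pos: [0.4407, -0.0587, 0.0938]
tcp_rot: [0.705, 0.709, 0.0, 0.0]
contact_force: [0.1, -0.3, 2.2]
opening: 0.431
finger_force: 20.3
```

Call:
send_rows(series=[[[0,0,-1,0,0,0,-1],[0,0,-3,0,0,0,-1],[0,0,-3,0,0,0,-1],[0,0,0,0,0,0,-1]]])

```text
time: 13.38
eef_pos: [0.4423, -0.0592, 0.1664]
tcp_rot: [0.705, 0.709, 0.001, 0.003]
contact_force: [-0.1, 0.2, -1.7]
opening: 0.427
finger_force: 20.1
```

```bash
python3 -c "
from snap import *
c,s=snap('w8')
cv2.imwrite('pics/w8c.png',c['img'][50:400,130:430,::-1])"
```

```text
[ 0.4423 -0.0592  0.1664] [0.705 0.709 0.001 0.003]
```

View pics/w8c.png

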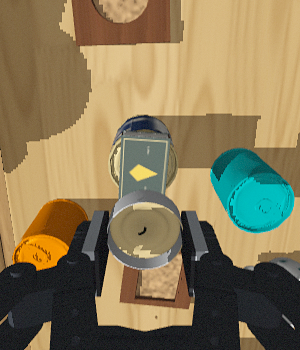

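The tea light is held and the matchbox (yellow diamond) is left on the tin. Moving to the small round pocket.

Call:
send_rows(series=[[[4,0,0,0,0,0,-1],[5,0,0,0,0,0,-1],[4.4,-1.0,0,0,0,0,-1],[0,-1.1,3,0,0,0,-1],[0,0,5,0,0,0,-1],[0,0,4,0,0,0,-1],[0,0,0,0,0,0,-1],[0,0,0,0,0,0,-1]]])

```text
time: 14.42
eef_pos: [0.4191, 0.0752, 0.044]
tcp_rot: [0.705, 0.709, 0.0, 0.0]
contact_force: [1.0, -0.5, 0.4]
opening: 0.431
finger_force: 20.3
```

```bash
python3 -c "
from snap import *
c,s=snap('w9')
print(topolish(s,[.4207,.0752,.0165],0))"
```

```text
[0.4191 0.0752 0.044 ] [0.705 0.709 0.    0.   ]
[array([-0.  ,  0.16,  2.75]), np.float64(0.006), array([ 0.0004,  0.    , -0.    ])]
```

Call:
send_rows(series=[[[0,0.1,2,0,0,0,-1],[0,0,0.9,0,0,0,-1],[0,0,0,0,0,0,-1],[0,0,0,0,0,0,-1]]])

```text
time: 14.98
eef_pos: [0.4204, 0.0752, 0.0153]
tcp_rot: [0.705, 0.709, 0.001, 0.001]
contact_force: [-1.1, -0.8, -0.6]
opening: 0.428
finger_force: 20.3
```

Call:
send_rows(series=[[[0,0,0.25,0,0,0,-1],[0,0,0,0,0,0,-1],[0,0,0,0,0,0,0.1],[0,0,0,0,0,0,0.1],[0,0,0,0,0,0,0.1],[0,0,-3,0,0,0,0.1],[0,0,-5,0,0,0,0.3],[0,0,-5,0,0,0,0.3],[0,0,-5,0,0,0,0.3],[0,0,0,0,0,0,0.3]]])

```text
time: 16.23
eef_pos: [0.4227, 0.0751, 0.197]
tcp_rot: [0.705, 0.709, 0.004, 0.004]
contact_force: [0.7, -0.3, 0.3]
opening: 0.651
finger_force: 0.0
```

```bash
python3 - <<'E'
from snap import *
c,s=snap('w10')
img=c["img"];u,v=proj(c,[.4207,.0752,.015],s).astype(int)
cr=img[max(v-60,0):v+60,u-60:u+60];g=cv2.resize(cv2.cvtColor(cr,cv2.COLOR_RGB2GRAY),None,fx=4,fy=4)
R=Ro.from_quat(s["tcp_rot"]).as_matrix()
cv2.imwrite('pics/w10c.png',cv2.resize(cr,None,fx=4,fy=4)[:,:,::-1]);print(u,v)
E
```

```text
[0.4227 0.0751 0.197 ] [0.705 0.709 0.004 0.004]
272 187
```

View pics/w10c.png

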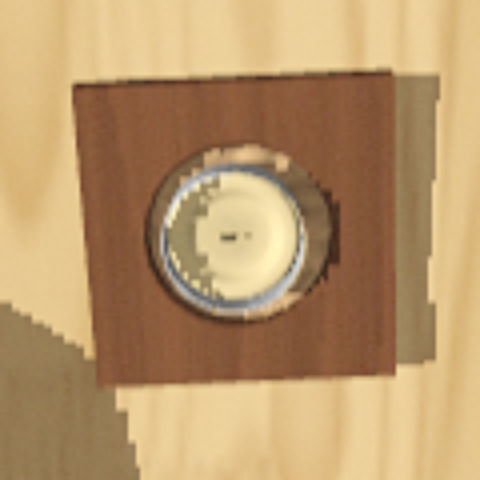

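The tea light sits level inside its pocket. Next is the matchbox, measured from above by mask.

Call:
send_rows(series=[[[-4,0.8,0,0,0,0,1],[-5,1,0,0,0,0,0.3],[-4.4,0.4,0,0,0,0,0.3],[0,0,0,0,0,0,0.3],[0,0,0,0,0,0,0.3]]])

```text
time: 16.9
eef_pos: [0.4415, -0.058, 0.1902]
tcp_rot: [0.705, 0.709, -0.001, -0.002]
contact_force: [0.4, 0.9, 0.1]
opening: 0.652
finger_force: 0.0
```

```bash
python3 - <<'E'
from snap import *
c,s=snap('w11')
img=c["img"];u,v=proj(c,[.4404,-.0595,.088],s).astype(int);print(u,v)
hsv=cv2.cvtColor(img,cv2.COLOR_RGB2HSV);print(hsv[v-20:v+21:8,u-16:u+17:8].tolist())
ctr=np.array([.4404,-.0595]);im=rectify(c,ctr,.088,.05,s,400)
h2=cv2.cvtColor(im,cv2.COLOR_BGR2HSV);m=cv2.inRange(h2,(50,25,20),(105,150,170))
m=cv2.morphologyEx(m,cv2.MORPH_CLOSE,np.ones((15,15)));m=cv2.morphologyEx(m,cv2.MORPH_OPEN,np.ones((25,25)))
for k in cv2.findContours(m,0,2)[0]:
    if cv2.contourArea(k)>3000:
        r=cv2.minAreaRect(k);print(.4404+.05-r[0][1]*.00025,-.0595+.05-r[0][0]*.00025,np.array(r[1])*.25,r[2])
E
```

```text
[ 0.4415 -0.058   0.1902] [ 0.705  0.709 -0.001 -0.002]
275 213
[[[73, 26, 116], [67, 20, 116], [72, 22, 117], [72, 28, 119], [75, 35, 116]], [[69, 29, 116], [68, 24, 116], [70, 31, 122], [65, 24, 117], [73, 30, 119]], [[70, 26, 118], [24, 112, 200], [24, 133, 230], [69, 30, 121], [75, 26, 116]], [[74, 24, 119], [24, 144, 248], [25, 148, 246], [24, 104, 187], [77, 31, 115]], [[69, 28, 119], [71, 30, 118], [71, 36, 119], [70, 33, 116], [72, 32, 120]], [[73, 26, 118], [71, 31, 115], [74, 29, 115], [74, 32, 119], [68, 22, 125]]]
0.4399304412841797 -0.05927718734741211 [54.59846878 35.66047668] 3.479917526245117
```

Call:
send_rows(series=[[[-0.13,-0.15,2,0,0,0.067,0.2],[0,0,4,0,0,0,0.2],[0,0,3.5,0,0,0,0.2],[0,0,1,0,0,0,0.2],[0,0,0,0,0,0,0.2],[0,0,0,0,0,0,0.2]]])

```text
time: 17.7
eef_pos: [0.4422, -0.06, 0.0885]
tcp_rot: [0.728, 0.685, 0.001, 0.001]
contact_force: [0.5, 0.1, 0.0]
opening: 0.6
finger_force: 0.0
```

Call:
send_rows(series=[[[0.05,-0.2,0.75,0,0,0,0.2],[0,0,0,0,0,0,0.2],[0,0,0,0,0,0,0.2]]])

```text
time: 18.08
eef_pos: [0.4391, -0.0594, 0.0796]
tcp_rot: [0.728, 0.685, 0.0, 0.0]
contact_force: [0.3, -0.2, 0.4]
opening: 0.599
finger_force: 0.0
```

Call:
send_rows(series=[[[0,0.05,0,0,0,0,-0.05],[0,0,0,0,0,0,-0.1],[0,0,0,0,0,0,-1],[0,0,0,0,0,0,-1],[0,0,0,0,0,0,-1]]])

```text
time: 18.7
eef_pos: [0.4399, -0.0595, 0.0798]
tcp_rot: [0.728, 0.685, 0.0, 0.0]
contact_force: [0.2, 0.2, 1.9]
opening: 0.428
finger_force: 20.4
```

Call:
send_rows(series=[[[0,0,-1,0,0,0,-1],[0,0,-4,0,0,0,-1],[0,0,-4,0,0,0,-1],[-5,0.5,-2,0,0,0,-1],[-5,0.8,0,0,0,0,-1],[-5,0,0,0,0,0,-1],[0,0,0,0,0,0,-1]]])

```text
time: 19.58
eef_pos: [0.443, -0.2124, 0.1898]
tcp_rot: [0.73, 0.684, -0.0, 0.0]
contact_force: [0.1, -0.4, -1.5]
opening: 0.429
finger_force: 20.3
```

```bash
python3 - <<'E'
from snap import *
c,s=snap('w12')
# matchbox in hand: top face z in tool about -8.5 mm
z=s["eef_pos"][2]+.0085
im=rectify(c,s["eef_pos"],z,.05,s,400);h2=cv2.cvtColor(im,cv2.COLOR_BGR2HSV);m=cv2.inRange(h2,(55,15,60),(100,150,190))
m=cv2.morphologyEx(m,cv2.MORPH_CLOSE,np.ones((31,31)));m=cv2.morphologyEx(m,cv2.MORPH_OPEN,np.ones((25,25)))
for k in cv2.findContours(m,0,2)[0]:
    if cv2.contourArea(k)>3000:
        r=cv2.minAreaRect(k);w=s["eef_pos"][:2]+.05-np.array(r[0])[::-1]*.00025;print("box-TCP",w-s["eef_pos"][:2],np.array(r[1])*.25,r[2])
print(topolish(s,[.4597,-.219,.05],-.13))
E
```

```text
[ 0.443  -0.2124  0.1898] [ 0.73   0.684 -0.     0.   ]
box-TCP [-0.00161471 -0.00012457] [64.72908783 61.44419861] 42.63862228393555
[array([-0.55,  1.72, 13.98]), np.float64(0.065), array([-0.0001,  0.0003,  0.    ])]
```

Call:
send_rows(series=[[[-0.6,1.7,1,0,0,0.06,-1],[0,0,5,0,0,0,-1],[0,0,5,0,0,0,-1],[0,0,3,0,0,0,-1],[0,0,0,0,0,0,-1],[0,0,0,0,0,0,-1]]])

```text
time: 20.38
eef_pos: [0.4609, -0.2166, 0.0509]
tcp_rot: [0.748, 0.663, 0.0, 0.001]
contact_force: [0.5, 0.1, -0.0]
opening: 0.431
finger_force: 20.3
```

```bash
python3 - <<'E'
from snap import *
s=ctrl.get_state();print(s["eef_pos"],topolish(s,[.4594,-.2187,.0155],-.125))
E
```

```text
[ 0.4609119  -0.21662858  0.05086991] [array([-0.22, -0.13,  3.54]), np.float64(0.005), array([ 0.0017,  0.0008, -0.    ])]
```

Call:
send_rows(series=[[[-0.2,-0.1,2,0,0,0,-1],[0,0,1.4,0,0,0,-1],[0,0,0,0,0,0,-1],[0,0,0,0,0,0,-1]]])

```text
time: 20.88
eef_pos: [0.4593, -0.219, 0.0163]
tcp_rot: [0.749, 0.663, 0.0, 0.001]
contact_force: [0.6, -0.2, 0.3]
opening: 0.43
finger_force: 20.3
```

Call:
send_rows(series=[[[0,0,0.2,0,0,0,-1],[0,0,0,0,0,0,-1],[0,0,0,0,0,0,0.1],[0,0,0,0,0,0,0.1],[0,0,0,0,0,0,0.1],[0,0,-3,0,0,0,0.1],[0,0,-5,0,0,0,1],[0,0,-5,0,0,0,1],[0,0,-5,0,0,0,1],[0,0,0,0,0,0,1]]])

```text
time: 22.12
eef_pos: [0.4613, -0.2205, 0.199]
tcp_rot: [0.749, 0.663, 0.001, 0.005]
contact_force: [0.7, 0.2, 0.1]
opening: 1.002
finger_force: 0.0
```

```bash
python3 - <<'E'
from snap import *
c,s=snap('w13')
c0=np.array([.4594,-.2187])
for nm,z in(("box",.021),("ins",.011)):
    im=rectify(c,c0,z,.05,s,400);h2=cv2.cvtColor(im,cv2.COLOR_BGR2HSV)
    m=cv2.inRange(h2,(40,12,40),(105,150,170)) if nm=="box" else cv2.inRange(h2,(0,110,20),(14,255,150))
    if nm=="box": m=cv2.morphologyEx(m,cv2.MORPH_CLOSE,np.ones((31,31)))
    m=cv2.morphologyEx(m,cv2.MORPH_OPEN,np.ones((11,11)))
    for k in cv2.findContours(m,0,2)[0]:
        if cv2.contourArea(k)>3000:
            r=cv2.minAreaRect(k);print(nm,c0+.05-np.array(r[0])[::-1]*.00025,np.array(r[1])*.25,r[2])
E
```

```text
[ 0.4613 -0.2205  0.199 ] [0.749 0.663 0.001 0.005]
box [ 0.45709361 -0.21677364] [55.88513947 35.79486084] 6.788974761962891
ins [ 0.45937148 -0.21859957] [84.88640594 84.45087433] 6.9810566902160645
```

Call:
send_rows(series=[[[5.2,-1.3,0,0,0,0,1],[5.2,-1.3,0,0,0,0,1],[5.2,-1.3,0,0,0,-0.12,1],[0,0,0,0,0,0,1],[0,0,0,0,0,0,1]]])

```text
time: 22.8
eef_pos: [0.4383, -0.059, 0.1921]
tcp_rot: [0.707, 0.707, -0.001, -0.001]
contact_force: [-0.4, -0.7, 0.4]
opening: 1.001
finger_force: 0.0
```

```bash
python3 - <<'E'
from snap import *
c,s=snap('w14')
d=pickle.load(open("d0.pkl","rb"));print("t1",plane(d["top"],306,183,.072))
c0=np.array([.44,-.06]);im=rectify(c,c0,.072,.06,s,480);cv2.imwrite("pics/tin.png",im)
g=cv2.medianBlur(cv2.cvtColor(im,cv2.COLOR_BGR2GRAY),5)
H=cv2.HoughCircles(g,cv2.HOUGH_GRADIENT,1.5,20,param1=120,param2=25,minRadius=104,maxRadius=122)
for h in H[0][:4]: print(c0+.06-h[1::-1]*.00025,h[2]*.25)
E
```

```text
[ 0.4383 -0.059   0.1921] [ 0.707  0.707 -0.001 -0.001]
t1 [ 0.53698429 -0.09330307  0.072     ]
[ 0.4401875 -0.0586875] 27.3875
[ 0.4401875 -0.0530625] 26.5625
[ 0.4413125 -0.0481875] 26.975
[ 0.4446875 -0.0564375] 29.45
```

View pics/tin.png

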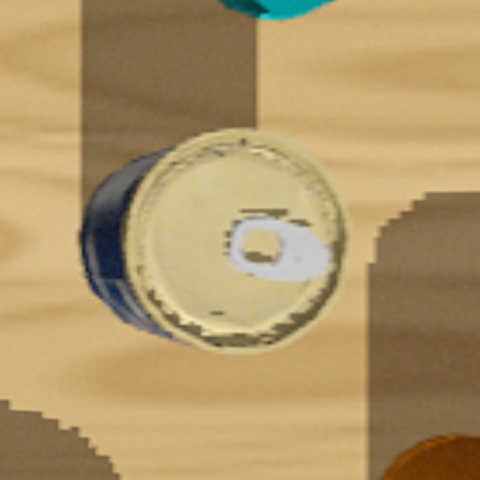

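The lid circle spans columns 122–350 and rows 128–353, so the tin is at (0.4399, -0.059). I'll grip it across x.

Call:
send_rows(series=[[[0,0.1,4,0,0,0,1],[0,0,5,0,0,0,1],[0,0,3,0,0,0,1],[0,0,2,0,0,0,1],[0,0,1.3,0,0,0,1],[0,0,0,0,0,0,1],[0,0,0,0,0,0,1]]], force=40)

```text
time: 23.72
eef_pos: [0.4406, -0.0597, 0.0412]
tcp_rot: [0.708, 0.707, 0.0, 0.001]
contact_force: [-0.7, -1.1, -0.3]
opening: 1.003
finger_force: 0.0
```

Call:
send_rows(series=[[[0,-0.05,0.2,0,0,0,0.6],[0,0,0,0,0,0,0.45],[0,0,0,0,0,0,0.35],[0,0,0,0,0,0,-1],[0,0,0,0,0,0,-1],[0,0,0,0,0,0,-1]]])

```text
time: 24.48
eef_pos: [0.4405, -0.0594, 0.0394]
tcp_rot: [0.707, 0.707, 0.001, 0.001]
contact_force: [1.2, 1.0, 6.2]
opening: 0.661
finger_force: 42.6
```

Call:
send_rows(series=[[[0,0,-1,0,0,0,-1],[0,0,-4,0,0,0,-1],[0,0,-5,0,0,0,-1],[5,0.4,0,0,0,0,-1],[5,0.5,0,0,0,0,-1],[5,0.5,0,0,0,0,-1],[5,0.5,0,0,0,0,-1],[5,0.5,0,0,0,0,-1],[0,0,0,0,0,0,-1],[0,0,0,0,0,0,-1]]])

```text
time: 25.72
eef_pos: [0.4624, 0.1904, 0.1375]
tcp_rot: [0.707, 0.707, -0.001, -0.001]
contact_force: [0.1, 0.1, -1.9]
opening: 0.656
finger_force: 43.7
```

```bash
python3 - <<'E'
from snap import *
s=ctrl.get_state();print(s["eef_pos"],topolish(s,[.4648,.2038,.06],0))
E
```

```text
[0.46244899 0.19044685 0.13751075] [array([1.34, 0.26, 7.75]), np.float64(-0.0), array([-0.0026,  0.0012,  0.    ])]
```

Call:
send_rows(series=[[[1.3,0.2,0,0,0,0,-1],[0,0,4,0,0,0,-1],[0,0,4,0,0,0,-1],[0,0,0.4,0,0,0,-1],[0,0,0,0,0,0,-1],[0,0,0,0,0,0,-1]]])

```text
time: 26.48
eef_pos: [0.4674, 0.2041, 0.0566]
tcp_rot: [0.708, 0.707, 0.002, 0.001]
contact_force: [0.4, -0.0, -1.9]
opening: 0.657
finger_force: 43.6
```

Call:
send_rows(series=[[[0,-0.1,0.6,0,0,0,-1],[0,0,0.4,0,0,0,-1],[0,0,0,0,0,0,-1],[0,0,0,0,0,0,-1]]])

```text
time: 26.98
eef_pos: [0.4647, 0.2039, 0.0445]
tcp_rot: [0.707, 0.707, 0.0, 0.0]
contact_force: [-0.5, 0.7, -1.4]
opening: 0.664
finger_force: 44.0
```

Call:
send_rows(series=[[[0,0,0.15,0,0,0,-1],[0,0,0,0,0,0,-1]]])

```text
time: 27.22
eef_pos: [0.4648, 0.2039, 0.0444]
tcp_rot: [0.707, 0.707, -0.001, -0.0]
contact_force: [-4.1, -1.7, 7.5]
opening: 0.661
finger_force: 44.8
```

Contact, so the tin is on the floor. I'll release and withdraw.

Call:
send_rows(series=[[[0,0,-0.1,0,0,0,0.6],[0,0,0,0,0,0,0.8],[0,0,0,0,0,0,1],[0,0,0,0,0,0,1],[0,0,-3,0,0,0,1],[0,0,-5,0,0,0,1],[0,0,-5,0,0,0,1],[0,0,-3,0,0,0,1],[0,0,0,0,0,0,1]]])

```text
time: 28.35
eef_pos: [0.4664, 0.2042, 0.2071]
tcp_rot: [0.707, 0.707, 0.003, 0.002]
contact_force: [-0.9, -0.3, -0.0]
opening: 1.002
finger_force: 0.0
```

```bash
python3 - <<'E'
from snap import *
c,s=snap('w15')
c0=np.array([.465,.204]);im=rectify(c,c0,.077,.06,s,480)
g=cv2.medianBlur(cv2.cvtColor(im,cv2.COLOR_BGR2GRAY),5)
for h in cv2.HoughCircles(g,cv2.HOUGH_GRADIENT,1.5,20,param1=120,param2=25,minRadius=104,maxRadius=122)[0][:3]: print(c0+.06-h[1::-1]*.00025,h[2]*.25)
hh=cv2.cvtColor(im,cv2.COLOR_BGR2HSV)
# timer/cup/opener drift in the top camera versus the start
d=pickle.load(open("d0.pkl","rb"))["top"]["img"];t=ctrl.read_camera("top")["img"]
for nm,(u,v) in dict(cup=(352,163),timer=(201,167)).items():
    tp=cv2.cvtColor(d[v-16:v+16,u-16:u+16],7);sr=cv2.cvtColor(t[v-26:v+26,u-26:u+26],7)
    _,mx,_,loc=cv2.minMaxLoc(cv2.matchTemplate(sr,tp,5));print(nm,mx,loc,"(10,10 = unmoved)")
E
```

```text
[0.4664 0.2042 0.2071] [0.707 0.707 0.003 0.002]
[0.4629375 0.2038125] 28.2125
[0.4640625 0.2210625] 26.9
[0.4666875 0.2154375] 28.2125
cup 0.9993317127227783 (10, 10) (10,10 = unmoved)
timer 0.6064388751983643 (8, 8) (10,10 = unmoved)
```

```bash
python3 - <<'E'
from h import *
from plant import ctrl
d=pickle.load(open("d0.pkl","rb"))["side"]["img"];t=ctrl.read_camera("side")["img"]
(u,v)=(217,287);tp=cv2.cvtColor(d[v-20:v+20,u-18:u+18],7);sr=cv2.cvtColor(t[v-30:v+30,u-28:u+28],7)
_,mx,_,loc=cv2.minMaxLoc(cv2.matchTemplate(sr,tp,5));print("timer",mx,loc)
if mx>.85 and max(abs(loc[0]-10),abs(loc[1]-10))<=1: print(ctrl.sign_off())
E
```

```text
timer 0.6515163779258728 (5, 15)
```

The arm is probably hiding or shading the timer, so I'll move it aside and recheck.

Call:
send_rows(series=[[[-5,0,0,0,0,0,1],[-5,0,0,0,0,0,1],[-5,0,0,0,0,0,1],[-5,0,0,0,0,0,1],[-5,0,0,0,0,0,1],[-5,0,0,0,0,0,1],[-5,0,0,0,0,0,1],[0,0,0,0,0,0,1]]])

```text
time: 29.5
eef_pos: [0.4632, -0.1485, 0.2018]
tcp_rot: [0.709, 0.705, -0.001, -0.002]
contact_force: [-0.5, -0.0, -0.2]
opening: 1.001
finger_force: 0.0
```

```bash
python3 - <<'E'
from h import *
from plant import ctrl
d=pickle.load(open("d0.pkl","rb"))
ok=True
for cam,(u,v),r in(("side",(217,287),18),("top",(201,167),13)):
    t=ctrl.read_camera(cam)["img"];tp=cv2.cvtColor(d[cam]["img"][v-r:v+r,u-r:u+r],7);sr=cv2.cvtColor(t[v-r-10:v+r+10,u-r-10:u+r+10],7)
    _,mx,_,loc=cv2.minMaxLoc(cv2.matchTemplate(sr,tp,5));print(cam,mx,loc);ok&=mx>.8 and max(abs(loc[0]-10),abs(loc[1]-10))<=1
if ok: print(ctrl.sign_off())
E
```

```text
side 0.6429448127746582 (5, 17)
top 0.827022910118103 (10, 9)
```

```bash
python3 - <<'E'
from h import *
from plant import ctrl
d=pickle.load(open("d0.pkl","rb"))
for cam,(u,v),r in(("side",(217,287),26),("top",(201,167),20)):
    for nm,im in(("old",d[cam]["img"]),("new",ctrl.read_camera(cam)["img"])):
        h=cv2.cvtColor(im[v-r:v+r,u-r:u+r],cv2.COLOR_RGB2HSV);m=cv2.inRange(h,(0,0,60),(180,45,255))
        n,l,st,ce=cv2.connectedComponentsWithStats(m);i=1+st[1:,4].argmax();print(cam,nm,st[i],ce[i].round(1),"mean V",h[...,2][l==i].mean().round())
E
```

```text
side old [ 12   9  28  33 779] [25.4 25. ] mean V 214.0
side new [ 12   9  28  33 765] [25.3 25.4] mean V 136.0
top old [  8   8  24  25 453] [19.9 20.1] mean V 192.0
top new [  8   8  24  25 447] [19.9 20. ] mean V 111.0
```

The timer hasn't moved. Its outline is identical in both cameras, and only the arm's shadow changed the match. Handing in.

```bash
python3 -c "
from plant import ctrl
print(ctrl.sign_off())"
```

```text
the job is handed in; nothing more can be done
None
```

The job is handed in after about 30 s on the robot's clock: by my camera measurements the tin, matchbox, tea light and opener each lie flat in their own pocket, and the timer and cup have not moved; the sign-off gave no verdict.

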